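# Restack a pump shaft whose bearing and distance collar were put on the wrong way round

## Task

Someone slid the distance collar onto the upright pump shaft before the bearing. Swap the two over, using the empty rubber mat to set parts down, so that the bearing sits right down on the shaft's shoulder with the collar on top of it; then add the brass thrust washer and last, on top, the gear. Leave the hydraulic elbow fitting where it lies.

Things in the scene. Friction and masses are not known exactly. Their poses are not given: they have to be found in the camera images.
- shaft_seat (a point): Centre of the shaft's shoulder, 60 mm above the bench; z points up along the shaft. Above it rises a plain journal 18 mm across and 41 mm tall, its last 6 mm tapered to 9 mm. At the start the collar rests on the shoulder and the bearing on the collar. Finished stack, upwards: bearing, collar, washer, gear (its top 3 mm above the shaft's end).
- shaft_stand: Fixed steel shaft, upright in a dark steel holding block 104 mm (x) x 86 mm (y) x 26 mm high. Origin at the centre of the block's underside, z up, on the shaft's axis. Above the block the shaft is 42 mm across for 8 mm, then 33 mm up to the shoulder at 60 mm, then 18 mm; its end is 101 mm above the bench.
- parts_mat: Thin dark ribbed rubber mat, fixed flat on the bench and empty at the start: 210 mm (its x) x 120 mm (its y), 3 mm thick. Origin at the centre of its underside, z up. It is room for setting parts down; two parts lie well apart 55 mm either side of its centre along x.
- bearing_mid (a point): Loose steel ball bearing, lying flat: a ring with visible balls between its two races, 47 mm outer diameter, 14 mm high, bore 24 mm, 0.11 kg. The point is its centre, half-way up; z up along its axis. At the start on the shaft, on top of the wider collar: fingertips that reach lower than its underside catch the collar too.
- collar_mid (a point): Loose plain dark steel distance collar, lying flat: a thick bevelled ring, 54 mm outer diameter (7 mm wider than the bearing), 10 mm high, bore 24 mm, 0.14 kg. The point is its centre, half-way up; z up along its axis. At the start on the shaft, under the bearing.
- washer_mid (a point): Loose brass thrust washer lying flat on the bench: 58 mm outer diameter, 8 mm thick, bore 24 mm, four fine oil grooves, 0.10 kg. The point is its centre, half-way up; z up along its axis.
- gear_mid (a point): Loose steel spur gear lying flat on the bench: 30 teeth, 64 mm over the teeth, 12 mm thick, bore 24 mm, 0.20 kg. The point is its centre, half-way up; z up along its axis.
- elbow_mid (a point): Bystander, loose: black hydraulic elbow fitting with two yellowish hexagon nuts, 63 x 82 x 44 mm, lying on the bench. The point is its centre, 22 mm up. To be left where it lies.
- bolt_pile: Fixed obstacle to keep clear of: a heap of black bolts in the middle of the bench, about 100 mm (world x) x 65 mm (world y), 135 mm tall; origin near its middle, on the bench. Beyond it (40 to 175 mm farther in x, 10 to 110 mm farther right) a steel bar leans up to 200 mm tall, then comes the vise; a tall pump stands at the bench's right front, about 0.42 m to the right of the heap.
Things that resemble listed ones, but are neither listed nor needed, are in the scene too. Leave any green look-alike of the part that bears bearing_mid alone.

How it is judged:
By the outcome, as a careful person would: the job done as asked, in the order asked, and still so for the second after the job is handed in, with the robot touching nothing.
It also fails if it takes over 147 s, if anything falls off the work surface, if the arm or the gripper's body presses on something with over 40 N, if the wrist force passes 120 N, or if a joint passes its speed limit or range.

## Robot

A 6-joint arm with a two-finger parallel gripper is mounted at the origin on a cart in front of the work surface, level with it; the furniture and walls round the work are solid. World frame = base frame: x ahead of the robot, y to its left, z up, the work surface at z = 0. Lengths are in mm, angles in rad, forces in N, time in s.
With the tool pointing down it reaches from about 275 to 750 mm from the base axis. Payload 10.2 kg.
Tool frame: the origin (TCP) lies between the finger pads; the fingertips stand 22 mm ahead of it and the grasp point (between the pads) lies 3 mm ahead of it (ctrl.nose_length is the distance from the TCP to the fingertips, in mm); z points along the fingers, y is the line along which they close (so a half turn about z gives the same grasp; the last joint's range is limited). The gripper opens to 85 mm and grips with 20 to 120 N. Pads are 22 mm wide; open, the fingers measure 114 mm over their backs; the gripper's body (76 mm by 85 mm) begins 54 mm behind the grasp point. The pads swing forward as they close: fully open they stand 13 mm farther back than shut.
Start: joints at [-1.514, 0.313, 1.498, -0, 1.331, -0.223], TCP at [144.973, -504.593, 253.294] pointing down, gripper open.
Joint ranges: [-2.94, 2.94], [-0.97, 2.17], [0.19, 2.56], [-1.23, 4.37], [0.02, 3.11], [-2.88, 2.88]. Speed limits (rad/s): [2.39, 2.39, 3.01, 3.14, 3.14, 3.14].

## Interface

Orientations are given as a unit quaternion [w, x, y, z].
In Python, from rig import sense, imaging, ctrl gives the robot as it stands. The module is installed in compiled form; this text tells all that it offers.
- The arm moves only by the tool apply_moves, never from a script. Its argument "commands" is a list of rows, each a list of 5 numbers: the gripper command: -1 is fully open, 1 is shut, values between are in proportion, then the shift along the tool's x, y, z in mm, then the turn about the tool's z in degrees. A call has 1 to 20 rows; each row shifts and turns the commanded pose from where the row before left it, along the tool's axes as they then stand; what a row does not reach is not made up. A row lasts 1/8 s, in which the tool goes at most 62.5 mm and 10.7 degrees, less where a joint would pass 70% of its speed; a pose out of reach is approached as far as the arm can. A call is refused whole if a number of a shift passes 62.5 or a number of a turn 10.7, either way. A call with a gripper value outside its range is refused whole. The fingers move at their own pace and stop on an object; "newtons" is the grip in N (left out, the last holds). Time passes only in rows, so rows that do not move let the fingers close. It gives the time, the measured TCP pose, the force, the opening and the grip force at its end, in the units of the state.
- sense(): the state, without advancing time (a new reading comes with each control period).
- imaging.capture(name): name is "side" or "top"; returns the picture (384x512x3 uint8, blue, green, red); there is no depth.
- imaging.calibration(name): a dict with "camera_matrix" (3x3 intrinsics, pixels), "world_to_cam" (4x4, takes a point from world to camera coordinates). Camera axes: x right, y up, looking along -z (the intrinsics and any distortion apply to the point x, -y, -z); pixel columns grow to the right and rows downward; lengths in mm; the calibration is good to about 2 mm. A picture is of the moment at which its call begins. calibration takes no time and is no camera call.
- ctrl.finish_job(): hands the job in; it is judged then, once.
The state is a dict: "time_s": time; "joints": joint angles; "dq": joint speeds; "tau": joint torques, N m; "eef_pos": TCP position; "ee_rot": TCP orientation; "force": force on the tool from outside, world axes, zero at the start; "wrist_torque": the same for the moment, N m; "grip_width": opening from 0.0 (shut) to 1.0 (fully open); "grip_force": force on a finger pad.
Only numpy, scipy, OpenCV 4.12 (cv2) and the standard library are available. Lean on these libraries where they do the work, as an engineer would, in place of code of your own. Each camera call takes 0.05 s, during which the arm holds its last target. There are 200 camera calls.

## Working session

There is one attempt and no reset: what is moved stays moved. The work goes in short steps, Python scripts to look and compute and a tool call to move; the robot and the scene stay as the last step left them, time stands still between calls to the robot, and variables do not carry over. Pictures are saved under pics/ and viewed, at most 14 in all, crops included, and the job is handed in when it is done.

Besides the shell and the picture viewer there is one more tool, called after "Call:" as name(argument=value, ...) on one line, values as JSON. apply_moves: Moves the arm, as the interface text tells. Its arguments: {"type":"object","properties":{"commands":{"type":"array","items":{"type":"array","items":{"type":"number"}}},"newtons":{"type":"number"}},"required":["commands"]}

```bash
mkdir -p pics
python3 - <<'E'
from rig import sense, imaging, ctrl
import cv2,numpy as np
np.set_printoptions(precision=3,suppress=True)
for n in("side","top"):
    cv2.imwrite(f"pics/{n}0.png",imaging.capture(n)); c=imaging.calibration(n); print(n,c)
print(sense(),ctrl.nose_length)
E
```

```text
side {'camera_matrix': array([[363.766,   0.   , 253.605],
       [  0.   , 363.766, 198.096],
       [  0.   ,   0.   ,   1.   ]]), 'world_to_cam': array([[  -0.842,   -0.539,    0.013,  466.468],
       [   0.226,   -0.331,    0.916, -176.886],
       [  -0.489,    0.775,    0.4  , -870.266],
       [   0.   ,    0.   ,    0.   ,    1.   ]])}
top {'camera_matrix': array([[478.649,   0.   , 252.193],
       [  0.   , 478.649, 195.347],
       [  0.   ,   0.   ,   1.   ]]), 'world_to_cam': array([[   -0.019,    -1.   ,     0.016,   -12.068],
       [    0.981,    -0.016,     0.195,  -542.316],
       [   -0.195,     0.019,     0.981, -1430.723],
       [    0.   ,     0.   ,     0.   ,     1.   ]])}
{'time_s': 0.1, 'joints': array([-1.514,  0.313,  1.498, -0.   ,  1.331, -0.223]), 'dq': array([-0.001, -0.003, -0.001,  0.003, -0.   , -0.002]), 'tau': array([  0.002, -41.29 , -26.014,  -0.   ,   0.003,   0.   ]), 'eef_pos': array([ 144.969, -504.388,  252.81 ]), 'ee_rot': array([-0.001,  0.99 ,  0.139,  0.   ]), 'force': array([-0.332,  0.559,  0.122]), 'wrist_torque': array([-0.025,  0.039, -0.055]), 'grip_force': 0.0, 'grip_width': 1.002465168435286} 22.0
```

View pics/side0.png

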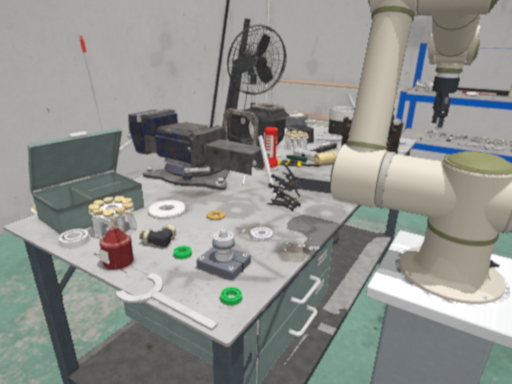

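View pics/top0.png

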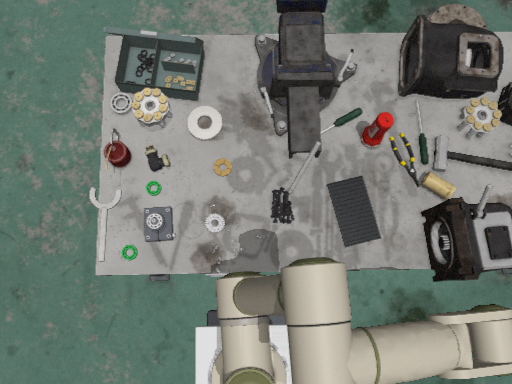

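```bash
cat > h.py <<'E'
import cv2,numpy as np
from rig import sense,imaging,ctrl
np.set_printoptions(precision=1,suppress=True)
C={n:imaging.calibration(n) for n in("side","top")}
def ray(n,uv):
    K=C[n]["camera_matrix"];T=C[n]["world_to_cam"];R=T[:3,:3]
    d=np.linalg.solve(K,[*uv,1.])*[1,-1,-1]
    d=R.T@d; return -R.T@T[:3,3],d/np.linalg.norm(d)
def plane(n,uv,z):
    o,d=ray(n,uv); return o+d*(z-o[2])/d[2]
def proj(n,p):
    K=C[n]["camera_matrix"];T=C[n]["world_to_cam"]
    q=K@((T[:3,:3]@np.asarray(p,float)+T[:3,3])*[1,-1,-1]); return q[:2]/q[2]
def tri(a,b):
    o1,d1=ray("top",a);o2,d2=ray("side",b)
    s=np.linalg.lstsq(np.c_[d1,-d2],o2-o1,rcond=None)[0]
    p,q=o1+d1*s[0],o2+d2*s[1]; return (p+q)/2,np.linalg.norm(p-q)
def crop(n,box,f,name):
    x0,y0,x1,y1=box;im=imaging.capture(n)
    cv2.imwrite(f"pics/{name}.png",cv2.resize(im[y0:y1,x0:x1],None,fx=f,fy=f,interpolation=cv2.INTER_CUBIC));return im
E
python3 - <<'E'
from h import *
crop("top",(130,145,250,245),6,"t1");crop("side",(185,195,285,275),8,"s1")
for n,uv in dict(stand=(155,221),gear=(215,222.5),washer=(222.5,167.5),mat=(354,211),pile=(282,207),elbow=(158,158)).items(): print(n,plane("top",uv,10 if n!="stand" else 80))
for uv in((328,182),(362,177),(381,238),(345,246)): print(plane("top",uv,3))
E
```

```text
stand [462.9 272.3  80. ]
gear [465.2  96.6  10. ]
washer [643.8  71.8  10. ]
mat [ 494.7 -345.5   10. ]
pile [ 511.4 -116.4   10. ]
elbow [678.6 279.9  10. ]
[ 592.2 -268.5    3. ]
[ 607.1 -379.9    3. ]
[ 407.9 -427.6    3. ]
[ 384.7 -311.9    3. ]
```

View pics/t1.png

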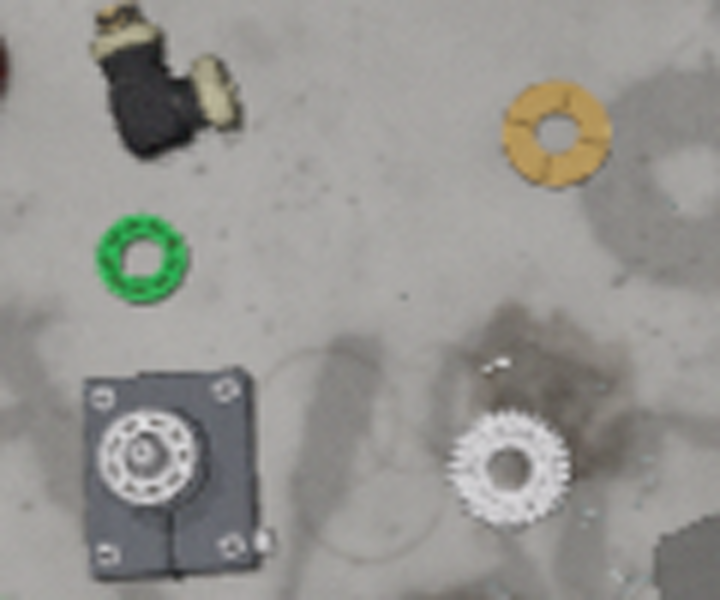

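View pics/s1.png

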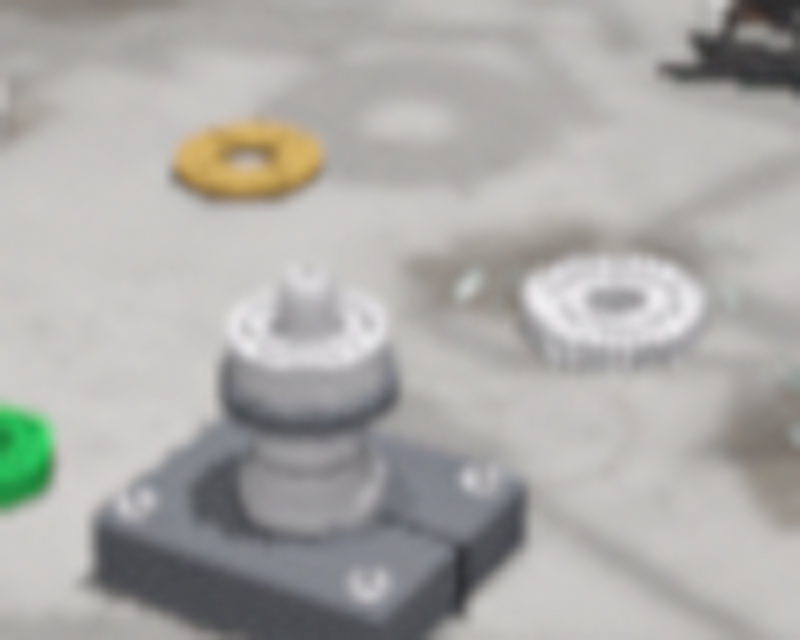

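Run:
```python
from h import *
R={}
def blob(n,box,mode):
    x0,y0,x1,y1=box; im=imaging.capture(n)[y0:y1,x0:x1]; f=8
    im=cv2.resize(im,None,fx=f,fy=f,interpolation=cv2.INTER_CUBIC); hsv=cv2.cvtColor(im,cv2.COLOR_BGR2HSV)
    m=(hsv[...,1]>90) if mode=="w" else hsv[...,2]>mode
    m=m.astype(np.uint8)*255; m=cv2.morphologyEx(m,cv2.MORPH_CLOSE,np.ones((15,15)))
    c=max(cv2.findContours(m,0,1)[0],key=cv2.contourArea); h=cv2.convexHull(c)
    (cx,cy),ax,an=cv2.fitEllipse(h)
    return np.array([x0+(cx+.5)/f-.5,y0+(cy+.5)/f-.5]),np.array(ax)/f,an
B={"washer":[("top",(210,155,235,180),"w"),("side",(202,205,230,223),"w")],
"gear":[("top",(202,210,228,236),195),("side",(247,223,277,244),200)],
"bearing":[("top",(142,208,166,232),150),("side",(210,226,238,246),200)]}
for k,v in B.items():
    r=[blob(*a) for a in v]; print(k,r); print(tri(r[0][0],r[1][0]),plane("top",r[0][0],{"washer":8,"gear":12,"bearing":84}[k]))
for k,t,s in (("shafttip",(146,452),(307,268)),):
    print(k,tri((130+t[0]/6,145+t[1]/6),(185+s[0]/8,195+s[1]/8)),plane("top",(130+t[0]/6,145+t[1]/6),101))
# stand block top corners, top view crop
for X,Y in((83,378),(252,370),(262,565),(95,578)): print(plane("top",(130+X/6,145+Y/6),26))
```

```text
washer [(array([222.3, 166.8]), array([17.2, 17.6]), 92.25588989257812), (array([215.6, 214.7]), array([ 9.1, 18.2]), 86.5849380493164)]
(array([647.6,  72.7,   3.5]), np.float64(0.3846198195101898)) [646.6  72.6   8. ]
gear [(array([214.4, 222.7]), array([17.7, 18.6]), 104.83843231201172), (array([261.3, 232.2]), array([11.1, 22. ]), 92.00819396972656)]
(array([464.8,  98.7,   9.9]), np.float64(0.43575147124506225)) [464.3  98.5  12. ]
bearing [(array([154. , 220.6]), array([15.6, 16.2]), 73.9140853881836), (array([220.3, 231.8]), array([16.9, 26.4]), 104.54483032226562)]
(array([466.2, 275.7,  90.8]), np.float64(8.530827486614431)) [463.5 274.6  84. ]
shafttip (array([463.4, 271.6,  99.3]), np.float64(3.0475367580476833)) [461.8 270.4 101. ]
[512.5 318.1  26. ]
[515.3 230.2  26. ]
[413.1 223.6  26. ]
[407.9 309.3  26. ]
```

Call:
apply_moves(commands=[[-0.45,20,-10,0,8],[-0.45,39,-27,0,8],[-0.45,48,-22,-10,0],[-0.45,48,-22,20,0],[-0.45,48,-22,40,0],[-0.45,48,-22,45,0],[-0.45,40,-20,45,0],[-0.45,0,0,40,0],[-0.45,0,0,10,0],[-0.45,0,0,0,0]], newtons=40)

```text
time_s: 1.75
eef_pos: [420.0, -353.4, 71.3]
ee_rot: [0.0, 1.0, -0.0, 0.0]
force: [-0.4, -0.7, -0.4]
grip_width: 0.725
grip_force: 0.0
```

Call:
apply_moves(commands=[[-0.45,12,0,20,0],[-0.45,12,0,15,0],[-0.45,0,5,6,0],[-0.45,0,0,2,0],[-0.45,0,0,2,0],[-0.45,0,0,0,0]])

```text
time_s: 2.5
eef_pos: [444.0, -358.0, 26.1]
ee_rot: [0.0, 1.0, 0.0, 0.0]
force: [-0.0, -0.4, 0.8]
grip_width: 0.723
grip_force: 0.0
```

Run:
```python
from h import *
print(sense()["eef_pos"],ctrl.nose_length)
crop("top",(310,160,410,260),6,"t2")
```

```text
[ 444.  -358.    26.1] 22.0
```

View pics/t2.png

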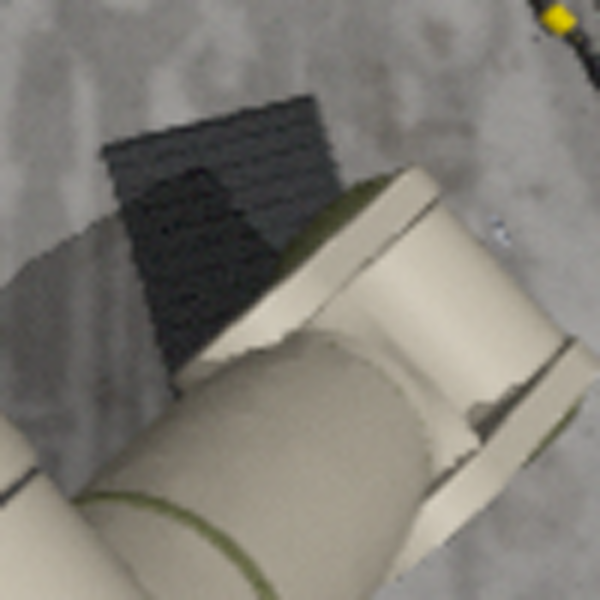

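Call:
apply_moves(commands=[[-0.45,0,0,2,0],[-0.45,0,0,2,0],[-0.45,0,0,0,0]])

```text
time_s: 2.92
eef_pos: [444.1, -357.8, 21.5]
ee_rot: [-0.0, 1.0, 0.0, -0.0]
force: [-0.0, 1.4, -0.6]
grip_width: 0.726
grip_force: 0.0
```

Call:
apply_moves(commands=[[-0.45,0,0,2,0],[-0.45,0,0,0,0]])

```text
time_s: 3.18
eef_pos: [444.1, -357.8, 19.6]
ee_rot: [-0.0, 1.0, 0.0, -0.0]
force: [0.7, -0.0, 0.1]
grip_width: 0.725
grip_force: 0.0
```

Call:
apply_moves(commands=[[-0.45,0,0,2,0],[-0.45,0,0,0,0]])

```text
time_s: 3.42
eef_pos: [444.3, -357.9, 19.4]
ee_rot: [0.0, 1.0, 0.0, 0.0]
force: [-4.3, 6.0, 18.6]
grip_width: 0.722
grip_force: 9.4
```

Call:
apply_moves(commands=[[-0.45,0,0,-20,0],[-0.45,-12,0,-60,0],[-0.45,-17,0,-60,0],[-0.45,-17,-20,-60,0],[-0.45,-17,-50,-30,0],[-0.45,0,-58,0,0],[-0.45,0,-58,0,0],[-0.45,0,-58,0,0],[-0.45,0,-58,0,0],[-0.45,0,-58,0,0],[-0.45,0,-58,0,0],[-0.45,0,-58,0,0],[-0.45,0,-58,0,0],[-0.45,20,-55,20,0],[-0.45,30,-42,35,0],[-0.45,31,0,35,0],[-0.45,0,0,0,0],[-0.45,0,0,0,0]])

```text
time_s: 5.68
eef_pos: [462.4, 272.2, 155.7]
ee_rot: [-0.0, 1.0, 0.0, 0.0]
force: [-0.3, 0.1, -0.6]
grip_width: 0.722
grip_force: 0.0
```

Run:
```python
from h import *
crop("side",(180,170,280,270),6,"s2")
p=sense()["eef_pos"];print(p)
for z in (84,101):print(proj("side",[p[0],p[1],z]),proj("side",[462.5,272,z]))
```

```text
[462.5 272.3 156.2]
[224.3 234.6] [224.3 234.6]
[224.1 228.2] [224.2 228.2]
```

View pics/s2.png

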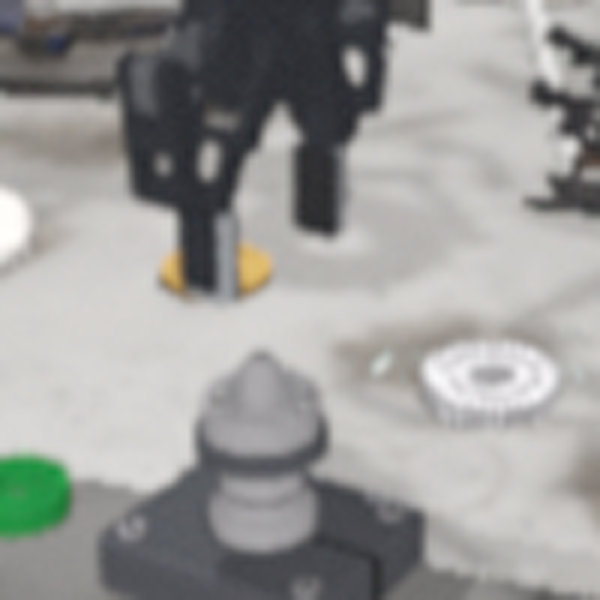

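Call:
apply_moves(commands=[[-0.45,0.5,-0.7,35,0],[-0.45,0,0,20,0],[-0.45,0,0,9.5,0],[-0.45,0,0,0,0],[1,0,0,0,0],[1,0,0,0,0],[1,0,0,0,0],[1,0,0,0,0]], newtons=40)

```text
time_s: 6.72
eef_pos: [463.6, 273.2, 92.2]
ee_rot: [-0.0, 1.0, 0.0, 0.001]
force: [-1.9, -1.6, 7.0]
grip_width: 0.531
grip_force: 39.7
```

Call:
apply_moves(commands=[[1,0,0,-4,0],[1,0,0,-10,0],[1,0,0,-20,0],[1,0,0,-36,0],[1,0,0,0,0]])

```text
time_s: 7.35
eef_pos: [464.2, 273.4, 163.4]
ee_rot: [-0.001, 1.0, 0.0, 0.003]
force: [-0.1, 0.7, -1.2]
grip_width: 0.533
grip_force: 41.2
```

Run:
```python
from h import *
print(sense()["eef_pos"],sense()["force"]);crop("side",(180,170,280,270),6,"s3")
```

```text
[464.2 273.4 163.4] [-0.1  0.7 -1.2]
```

View pics/s3.png

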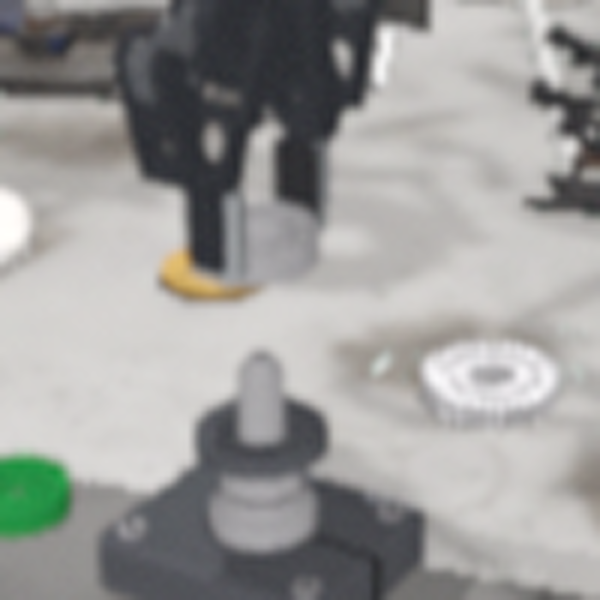

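Call:
apply_moves(commands=[[1,-10,0,-40,0],[1,-28,40,-47,0],[1,-28,55,0,0],[1,-18,58,0,0],[1,0,58,0,0],[1,0,58,0,0],[1,0,58,0,0],[1,0,58,0,0],[1,0,58,0,0],[1,0,58,0,0],[1,10,58,0,0],[1,20,50,30,0],[1,20,22,55,0],[1,14,0,60,0],[1,0,0,55,0],[1,0,0,10,0],[1,0,0,0,0]])

```text
time_s: 9.52
eef_pos: [445.8, -355.3, 34.6]
ee_rot: [0.0, 1.0, 0.0, 0.0]
force: [0.7, -0.5, 0.2]
grip_width: 0.532
grip_force: 41.8
```

Call:
apply_moves(commands=[[1,0,0,5,0],[1,0,0,3,0],[1,0,0,0,0]])

```text
time_s: 9.9
eef_pos: [445.7, -355.1, 26.3]
ee_rot: [0.0, 1.0, 0.0, 0.0]
force: [-0.0, -0.5, -1.2]
grip_width: 0.535
grip_force: 41.8
```

Call:
apply_moves(commands=[[1,0,0,1,0],[1,0,0,0,0]])

```text
time_s: 10.15
eef_pos: [445.8, -355.1, 25.3]
ee_rot: [0.0, 1.0, 0.0, 0.0]
force: [-1.7, 1.2, 4.6]
grip_width: 0.533
grip_force: 42.2
```

Call:
apply_moves(commands=[[-0.45,0,0,0,0],[-0.45,0,0,0,0],[-0.45,0,0,-10,0],[-0.6,0,0,-45,0],[-0.6,-16,0,-60,0],[-0.6,-20,-20,-60,0],[-0.6,-20,-50,-45,0],[-0.6,-10,-58,0,0],[-0.6,0,-58,0,0],[-0.6,0,-58,0,0],[-0.6,0,-58,0,0],[-0.6,0,-58,0,0],[-0.6,0,-58,0,0],[-0.6,0,-58,0,0],[-0.6,15,-58,0,0],[-0.6,30,-58,20,0],[-0.6,30,-36,35,0],[-0.6,8,0,40,0],[-0.6,0,0,0,0],[-0.6,0,0,0,0]])

```text
time_s: 12.65
eef_pos: [463.5, 261.4, 145.1]
ee_rot: [-0.0, 1.0, 0.0, 0.001]
force: [-0.9, 0.1, 0.5]
grip_width: 0.798
grip_force: 0.0
```

Run:
```python
from h import *
print(sense()["eef_pos"]);crop("top",(310,160,410,260),6,"t4")
im=imaging.capture("side")[190:260,190:260];cv2.imwrite("pics/s4.png",cv2.resize(im,None,fx=6,fy=6))
```

```text
[463.5 261.4 145.1]
```

View pics/t4.png

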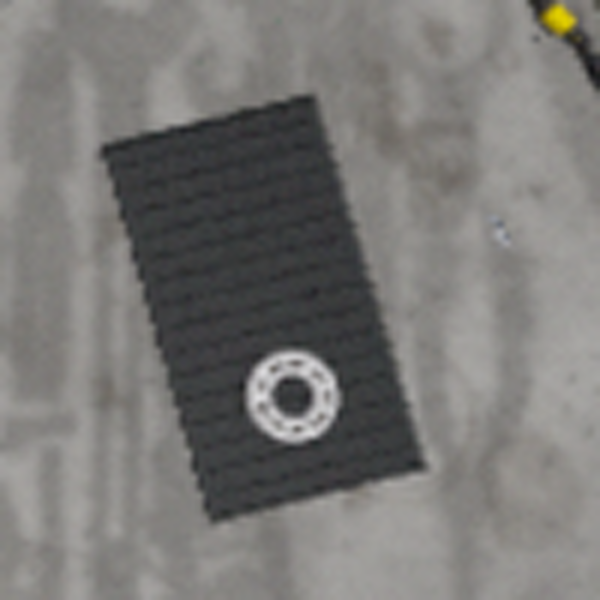

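Run:
```python
from h import *
print(plane("top",(310+293.5/6-.5,160+396.5/6-.5),17), proj("side",[463,272.5,65]))
```

```text
[ 446.9 -355.    17. ] [224.2 241.6]
```

Call:
apply_moves(commands=[[-0.6,0,-11,20,0],[-0.6,0,0,25,0],[-0.6,0,0,15,0],[-0.6,0,0,5,0],[-0.6,0,0,0,0]])

```text
time_s: 13.38
eef_pos: [463.4, 272.5, 78.7]
ee_rot: [-0.0, 1.0, 0.0, 0.0]
force: [-0.9, -0.2, -0.5]
grip_width: 0.803
grip_force: 0.0
```

Call:
apply_moves(commands=[[-0.6,0,0,-1,0],[1,0,0,0,0],[1,0,0,0,0],[1,0,0,0,0],[1,0,0,0,0]])

```text
time_s: 14.0
eef_pos: [463.6, 272.7, 80.5]
ee_rot: [-0.0, 1.0, 0.0, 0.001]
force: [-2.4, -0.5, 8.6]
grip_width: 0.608
grip_force: 39.9
```

Call:
apply_moves(commands=[[1,0,0,-4,0],[1,0,0,-15,0],[1,0,0,-30,0],[1,0,0,-30,0],[1,0,0,0,0]])

```text
time_s: 14.62
eef_pos: [464.0, 272.9, 160.7]
ee_rot: [-0.001, 1.0, 0.0, 0.002]
force: [0.2, -0.4, -1.7]
grip_width: 0.606
grip_force: 42.1
```

Run:
```python
from h import *
print(sense()["eef_pos"],sense()["grip_width"]);crop("side",(180,170,280,270),6,"s5")
```

```text
[464.  272.9 160.7] 0.6056437176361977
```

View pics/s5.png

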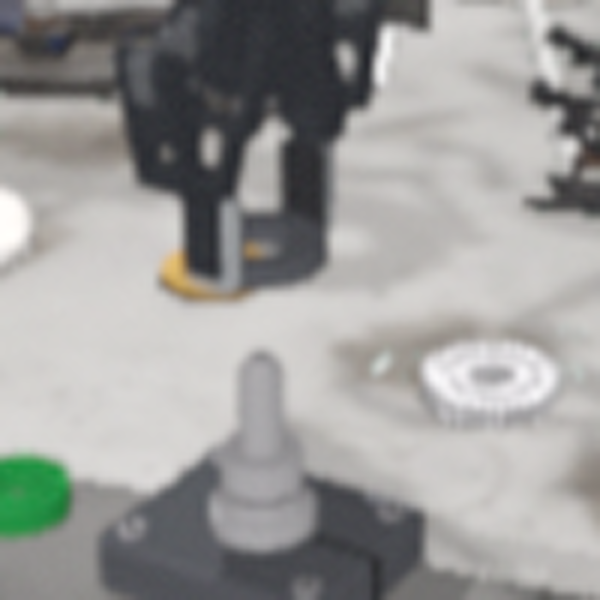

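Call:
apply_moves(commands=[[1,-10,0,-40,0],[1,-28,40,-50,0],[1,-28,52,0,0],[1,-18,57,0,0],[1,0,58,0,0],[1,0,58,0,0],[1,0,58,0,0],[1,0,58,0,0],[1,0,58,0,0],[1,0,58,0,0],[1,15,56,0,0],[1,40,45,0,0],[1,45,11,0,0],[1,45,0,45,0],[1,27,0,55,0],[1,0,0,55,0],[1,0,0,55,0],[1,0,0,0,0]])

```text
time_s: 16.92
eef_pos: [551.4, -330.5, 29.1]
ee_rot: [-0.003, 1.0, 0.0, -0.004]
force: [-0.9, -0.9, -0.2]
grip_width: 0.606
grip_force: 46.6
```

Call:
apply_moves(commands=[[1,0,5,2,0],[1,0,0,2,0],[1,0,0,0,0]])

```text
time_s: 17.3
eef_pos: [553.8, -337.6, 30.9]
ee_rot: [0.001, 1.0, 0.0, 0.001]
force: [0.2, 0.4, -1.4]
grip_width: 0.598
grip_force: 46.6
```

Call:
apply_moves(commands=[[1,0,0,1,0],[1,0,0,0,0]])

```text
time_s: 17.55
eef_pos: [553.6, -337.2, 28.8]
ee_rot: [0.0, 1.0, 0.0, 0.0]
force: [0.7, 0.1, -1.3]
grip_width: 0.603
grip_force: 46.6
```

Call:
apply_moves(commands=[[1,0,0,3,0],[1,0,0,1.5,0],[1,0,0,0,0],[1,0,0,0,0]])

```text
time_s: 18.05
eef_pos: [553.6, -337.2, 24.2]
ee_rot: [0.0, 1.0, 0.0, 0.0]
force: [0.4, -0.5, -1.7]
grip_width: 0.607
grip_force: 46.6
```

Call:
apply_moves(commands=[[1,0,0,1,0],[1,0,0,0,0]])

```text
time_s: 18.3
eef_pos: [553.5, -337.2, 23.0]
ee_rot: [-0.0, 1.0, 0.0, -0.0]
force: [-0.2, -0.5, -1.0]
grip_width: 0.605
grip_force: 46.6
```

Call:
apply_moves(commands=[[1,0,0,0.6,0],[0.0,0,0,0,0],[-0.45,0,0,0,0],[-0.45,0,0,0,0],[-0.45,0,0,-20,0],[-0.45,0,0,-40,0],[-0.45,0,0,0,0]])

```text
time_s: 19.18
eef_pos: [555.0, -338.4, 87.4]
ee_rot: [0.003, 1.0, 0.0, 0.003]
force: [0.0, 0.9, 0.3]
grip_width: 0.726
grip_force: 0.0
```

Run:
```python
from h import *
a=crop("top",(130,195,190,245),12,"t6")
b=imaging.capture("side")[215:265,195:255]
a=cv2.imread("pics/t6.png")[:, :]
b=cv2.resize(b,None,fx=8,fy=8,interpolation=cv2.INTER_CUBIC); a=cv2.resize(a[120:540,60:480],(400,400))
cv2.imwrite("pics/c6.png",np.hstack([a,b[:400,40:440]])); print(sense()["eef_pos"])
```

```text
[ 553.7 -337.3   83.5]
```

View pics/c6.png

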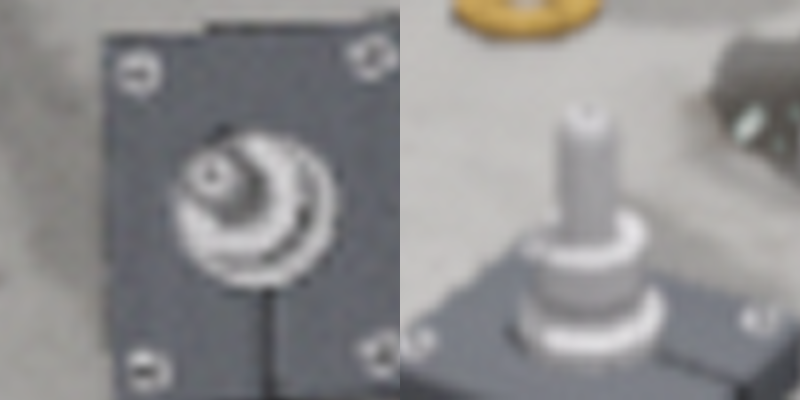

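Run:
```python
from h import *
t=(153.1,220.0);s=(223.06,228.3)
print(plane("top",t,101),plane("top",(156.95,222.9),34),tri(t,s))
im=imaging.capture("top");x=cv2.resize(im[160:260,310:410],None,fx=6,fy=6,interpolation=cv2.INTER_CUBIC)
```

```text
[462.9 274.1 101. ] [463.6 274.8  34. ] (array([463.3, 274.4, 101.3]), np.float64(1.1537435072647133))
```

Call:
apply_moves(commands=[[-0.45,-35,6,0,0],[-0.45,-45,7,0,0],[-0.45,-27.4,4.8,0,0],[-0.45,0,0,30,0],[-0.45,0,0,20,0],[-0.45,0,0,8,0],[-0.45,0,0,0,0],[-0.45,0,0,0,0]])

```text
time_s: 20.32
eef_pos: [446.5, -355.3, 25.2]
ee_rot: [0.0, 1.0, 0.0, 0.0]
force: [-0.2, -0.5, -1.0]
grip_width: 0.728
grip_force: 0.0
```

Call:
apply_moves(commands=[[1,0,0,0,0],[1,0,0,0,0],[1,0,0,0,0],[1,0,0,-10,0],[1,0,0,-50,0],[1,-16,0,-60,0],[1,-20,-20,-60,0],[1,-20,-50,-45,0],[1,-10,-57,0,0],[1,0,-57,0,0],[1,0,-57,0,0],[1,0,-57,0,0],[1,0,-57,0,0],[1,0,-57,0,0],[1,0,-57,0,0],[1,15,-57,0,0],[1,30,-57,10,0],[1,30,-40,20,0],[1,8,-8,20,0],[1,0,0,0,0]])

```text
time_s: 22.82
eef_pos: [464.3, 267.1, 190.6]
ee_rot: [0.0, 1.0, 0.001, -0.001]
force: [-0.8, -0.2, -1.0]
grip_width: 0.531
grip_force: 41.5
```

Call:
apply_moves(commands=[[1,0,0,10,0],[1,0,0,0,0],[1,0,0,0,0]])

```text
time_s: 23.2
eef_pos: [465.0, 266.7, 182.3]
ee_rot: [-0.0, 1.0, 0.0, 0.0]
force: [-0.5, 0.6, -1.1]
grip_width: 0.53
grip_force: 41.5
```

Call:
apply_moves(commands=[[1,-1.7,-7.7,20,0],[1,0,0,22,0],[1,0,0,10,0],[1,0,0,0,0],[1,0,0,0,0]])

```text
time_s: 23.82
eef_pos: [463.7, 274.7, 130.5]
ee_rot: [-0.0, 1.0, 0.0, 0.001]
force: [0.1, 0.0, -1.1]
grip_width: 0.531
grip_force: 41.5
```

Run:
```python
from h import *
print(sense()["eef_pos"]);crop("side",(190,190,260,260),8,"s7")
```

```text
[463.7 274.7 130.5]
```

View pics/s7.png

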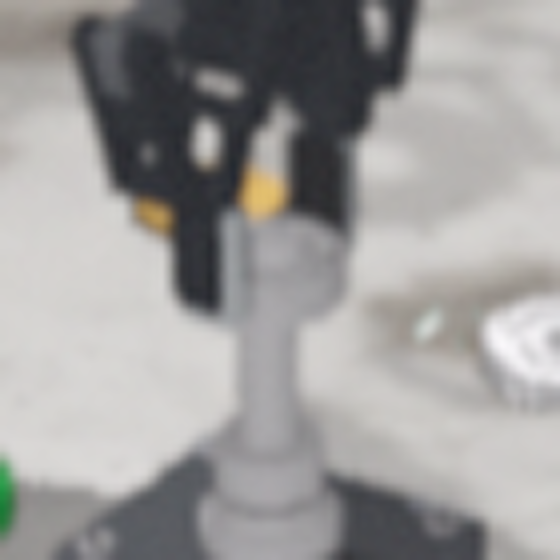

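Call:
apply_moves(commands=[[1,0,0,5,0],[1,0,0,5,0],[1,0,0,6,0],[1,0,0,6,0],[1,0,0,0,0]])

```text
time_s: 24.5
eef_pos: [463.0, 274.6, 107.0]
ee_rot: [0.0, 1.0, 0.0, -0.001]
force: [0.9, 0.3, -0.8]
grip_width: 0.527
grip_force: 41.5
```

Call:
apply_moves(commands=[[1,0,0,8,0],[1,0,0,8,0],[1,0,0,6,0],[1,0,0,2,0],[1,0,0,0,0]])

```text
time_s: 25.12
eef_pos: [463.3, 274.7, 83.5]
ee_rot: [-0.0, 1.0, 0.0, -0.0]
force: [-0.8, -0.3, -1.9]
grip_width: 0.528
grip_force: 41.5
```

Call:
apply_moves(commands=[[1,0,0,1.5,0],[1,0,0,1,0],[1,0,0,0,0]])

```text
time_s: 25.5
eef_pos: [463.5, 274.8, 82.7]
ee_rot: [-0.0, 1.0, 0.0, 0.001]
force: [-4.7, -2.3, 13.0]
grip_width: 0.532
grip_force: 42.8
```

Call:
apply_moves(commands=[[0,0,0,0,0],[-0.45,0,0,0,0],[-0.45,0,0,0,0],[-0.45,0,0,-20,0],[-0.6,0,0,-55,0],[-0.6,-10,0,-55,0],[-0.6,-28,40,-40,0],[-0.6,-28,55,0,0],[-0.6,-18,57,0,0],[-0.6,0,58,0,0],[-0.6,0,58,0,0],[-0.6,0,58,0,0],[-0.6,0,58,0,0],[-0.6,0,58,0,0],[-0.6,0,58,0,0],[-0.6,15,56,0,0],[-0.6,40,45,0,0],[-0.6,45,11,0,0],[-0.6,45,0,45,0],[-0.6,27,0,50,0]])

```text
time_s: 28.0
eef_pos: [552.8, -336.9, 155.1]
ee_rot: [0.0, 1.0, 0.001, 0.001]
force: [0.4, -0.5, -0.6]
grip_width: 0.802
grip_force: 0.0
```

Call:
apply_moves(commands=[[-0.6,0,0,30,0],[-0.6,0,0,0,0],[-0.6,0,0,0,0]])

```text
time_s: 28.38
eef_pos: [551.4, -337.4, 128.3]
ee_rot: [0.001, 1.0, 0.0, 0.001]
force: [0.1, 0.4, -0.3]
grip_width: 0.798
grip_force: 0.0
```

Run:
```python
from h import *
print(sense()["eef_pos"])
a=imaging.capture("top")[200:240,135:175];b=imaging.capture("side")[210:260,195:245]
f=lambda i:cv2.resize(i,(400,400),interpolation=cv2.INTER_CUBIC)
cv2.imwrite("pics/c8.png",np.hstack([f(a),f(b)]))
```

```text
[ 551.4 -337.4  128.3]
```

View pics/c8.png

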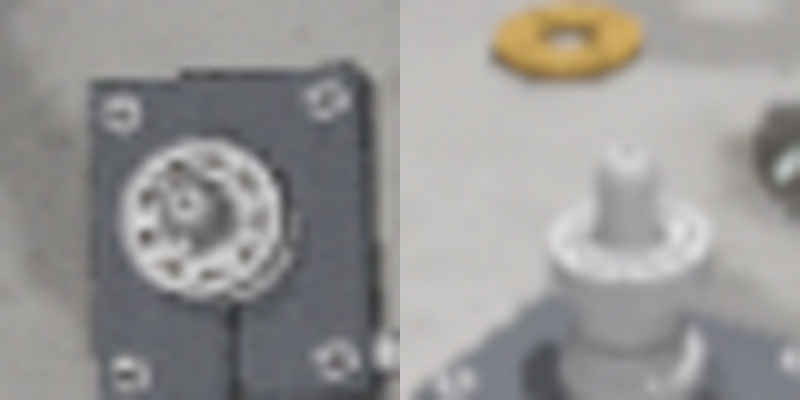

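Call:
apply_moves(commands=[[-0.6,2,0,45,0],[-0.6,0,0,35,0],[-0.6,0,0,18,0],[-0.6,0,0,6,0],[-0.6,0,0,0,0],[-0.6,0,0,0,0]])

```text
time_s: 29.22
eef_pos: [553.6, -337.4, 23.9]
ee_rot: [0.001, 1.0, 0.0, 0.001]
force: [-0.0, -0.6, -0.3]
grip_width: 0.802
grip_force: 0.0
```

Call:
apply_moves(commands=[[1,0,0,0,0],[1,0,0,0,0],[1,0,0,0,0],[1,0,0,-10,0],[1,0,0,-50,0],[1,-27,0,-55,0],[1,-45,0,-55,0],[1,-45,-11,-55,0],[1,-40,-45,0,0],[1,-15,-56,0,0],[1,0,-57,0,0],[1,0,-57,0,0],[1,0,-57,0,0],[1,0,-57,0,0],[1,0,-57,0,0],[1,0,-57,0,0],[1,15,-57,0,0],[1,30,-57,10,0],[1,30,-35,20,0],[1,5,-10,20,0]])

```text
time_s: 31.72
eef_pos: [471.5, 274.1, 183.4]
ee_rot: [-0.0, 1.0, 0.001, 0.0]
force: [-0.5, -1.0, -1.8]
grip_width: 0.6
grip_force: 42.3
```

Call:
apply_moves(commands=[[1,0,0,10,0],[1,0,0,0,0],[1,0,0,0,0]])

```text
time_s: 32.1
eef_pos: [471.0, 271.8, 175.2]
ee_rot: [-0.0, 1.0, -0.0, 0.001]
force: [-0.1, -0.6, -1.3]
grip_width: 0.598
grip_force: 42.3
```

Call:
apply_moves(commands=[[1,-7.6,-2.8,20,0],[1,0,0,18,0],[1,0,0,8,0],[1,0,0,0,0],[1,0,0,0,0]])

```text
time_s: 32.72
eef_pos: [463.6, 275.1, 128.9]
ee_rot: [-0.0, 1.0, 0.0, 0.001]
force: [1.0, 0.4, -0.4]
grip_width: 0.599
grip_force: 42.3
```

Call:
apply_moves(commands=[[1,0,0,5,0],[1,0,0,5,0],[1,0,0,5,0],[1,0,0,5,0],[1,0,0,0,0]])

```text
time_s: 33.35
eef_pos: [463.0, 275.0, 107.6]
ee_rot: [0.0, 1.0, 0.0, -0.0]
force: [0.3, -0.3, -0.9]
grip_width: 0.606
grip_force: 42.3
```

Call:
apply_moves(commands=[[1,0,0,6,0],[1,0,0,4,0],[1,0,0,2,0],[1,0,0,0,0]])

```text
time_s: 33.85
eef_pos: [463.1, 275.0, 95.9]
ee_rot: [0.0, 1.0, 0.0, -0.0]
force: [-0.0, -1.3, -0.4]
grip_width: 0.599
grip_force: 42.3
```

Call:
apply_moves(commands=[[1,0,0,1.5,0],[1,0,0,0,0]])

```text
time_s: 34.1
eef_pos: [463.4, 275.1, 95.3]
ee_rot: [-0.0, 1.0, 0.0, 0.0]
force: [-1.9, -0.7, 4.8]
grip_width: 0.602
grip_force: 43.0
```

Call:
apply_moves(commands=[[0,0,0,0,0],[-0.6,0,0,0,0],[-0.6,0,0,0,0],[-0.72,0,0,-20,0],[-0.72,0,0,-45,0],[-0.72,20,25,-20,0],[-0.72,40,45,0,0],[-0.72,40,45,0,0],[-0.72,40,45,0,0],[-0.72,35,35,20,0],[-0.72,10,7,40,0],[-0.72,0,0,40,0],[-0.72,0,0,0,0],[-0.72,0,0,0,0],[-0.72,0,0,0,0]])

```text
time_s: 35.98
eef_pos: [649.1, 73.3, 81.8]
ee_rot: [0.0, 1.0, 0.0, 0.002]
force: [-0.2, -0.3, 0.7]
grip_width: 0.857
grip_force: 0.0
```

Run:
```python
from h import *
print(sense()["eef_pos"])
a=imaging.capture("top")[200:240,135:175];b=imaging.capture("side")[195:265,190:260]
f=lambda i:cv2.resize(i,(400,400),interpolation=cv2.INTER_CUBIC)
cv2.imwrite("pics/c9.png",np.hstack([f(a),f(b)]))
```

```text
[649.1  73.3  81.8]
```

View pics/c9.png

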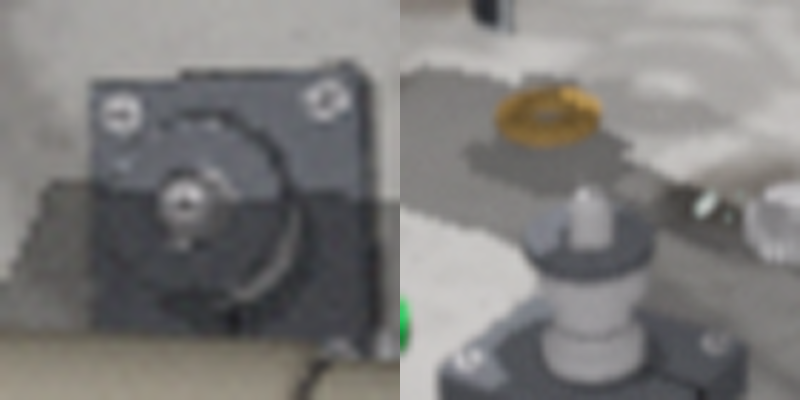

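Call:
apply_moves(commands=[[-0.72,-2,0.6,30,0],[-0.72,0,0,20,0],[-0.72,0,0,8,0],[-0.72,0,0,3,0],[-0.72,0,0,0,0],[-0.72,0,0,0,0]])

```text
time_s: 36.83
eef_pos: [646.7, 72.6, 19.3]
ee_rot: [0.0, 1.0, 0.0, 0.001]
force: [-0.3, -0.5, 0.0]
grip_width: 0.863
grip_force: 0.0
```

Call:
apply_moves(commands=[[0,0,0,0,0],[1,0,0,0,0],[1,0,0,0,0],[1,0,0,0,0],[1,0,0,0,0]])

```text
time_s: 37.45
eef_pos: [646.6, 72.5, 19.4]
ee_rot: [0.0, 1.0, 0.0, 0.001]
force: [-0.7, -0.8, 5.4]
grip_width: 0.656
grip_force: 42.6
```

Call:
apply_moves(commands=[[1,0,0,-5,0],[1,0,0,-40,0],[1,0,0,-50,0],[1,-20,-20,-50,0],[1,-40,-45,0,0],[1,-40,-45,0,0],[1,-40,-45,0,0],[1,-33,-37,0,0],[1,-10,-10,10,0],[1,0,0,0,0],[1,0,0,0,0]])

```text
time_s: 38.83
eef_pos: [464.2, 273.6, 153.6]
ee_rot: [0.0, 1.0, -0.0, 0.0]
force: [0.2, -0.5, -1.1]
grip_width: 0.656
grip_force: 43.1
```

Call:
apply_moves(commands=[[1,-1.2,-1,15,0],[1,0,0,10,0],[1,0,0,4,0],[1,0,0,0,0],[1,0,0,0,0]])

```text
time_s: 39.45
eef_pos: [462.2, 275.5, 124.9]
ee_rot: [-0.0, 1.0, 0.0, 0.0]
force: [-0.4, -0.8, -0.7]
grip_width: 0.661
grip_force: 43.1
```

Call:
apply_moves(commands=[[1,0,0,4,0],[1,0,0,4,0],[1,0,0,4,0],[1,0,0,4,0],[1,0,0,0,0]])

```text
time_s: 40.08
eef_pos: [461.8, 275.4, 108.2]
ee_rot: [0.0, 1.0, 0.0, -0.0]
force: [0.2, -1.1, -0.6]
grip_width: 0.658
grip_force: 43.1
```

Call:
apply_moves(commands=[[1,1.2,0.8,2,0],[1,0,0,1.5,0],[1,0,0,0.8,0],[1,0,0,0,0]])

```text
time_s: 40.58
eef_pos: [463.1, 274.7, 104.2]
ee_rot: [0.0, 1.0, 0.0, -0.0]
force: [0.4, 0.1, -1.8]
grip_width: 0.66
grip_force: 43.1
```

Call:
apply_moves(commands=[[1,0,0,1.5,0],[1,0,0,0,0]])

```text
time_s: 40.83
eef_pos: [463.3, 274.7, 103.4]
ee_rot: [-0.0, 1.0, 0.0, 0.0]
force: [-0.7, -1.4, 4.5]
grip_width: 0.656
grip_force: 43.7
```

Call:
apply_moves(commands=[[0,0,0,0,0],[-0.6,0,0,0,0],[-0.7,0,0,0,0],[-0.88,0,0,-20,0],[-0.88,0,0,-40,0],[-0.88,0,30,-15,0],[-0.88,0,50,0,0],[-0.88,0,50,0,0],[-0.88,1.2,40,10,0],[-0.88,0,6,40,0],[-0.88,0,0,45,0],[-0.88,0,0,20,0],[-0.88,0,0,0,0],[-0.88,0,0,0,0],[-0.88,0,0,0,0]])

```text
time_s: 42.7
eef_pos: [465.0, 98.7, 63.8]
ee_rot: [0.0, 1.0, 0.0, 0.001]
force: [0.4, -0.3, -0.7]
grip_width: 0.941
grip_force: 0.0
```

Call:
apply_moves(commands=[[-0.88,-0.4,0,25,0],[-0.88,0,0,14,0],[-0.88,0,0,4.5,0],[-0.88,0,0,0,0],[0,0,0,0,0],[1,0,0,0,0],[1,0,0,0,0],[1,0,0,0,0],[1,0,0,0,0]])

```text
time_s: 43.82
eef_pos: [464.6, 98.7, 20.6]
ee_rot: [0.0, 1.0, 0.0, 0.001]
force: [-3.6, -1.0, 13.4]
grip_width: 0.687
grip_force: 39.8
```

Call:
apply_moves(commands=[[1,0,0,-4,0],[1,0,0,-40,0],[1,0,0,-50,0],[1,0,-20,-50,0],[1,0,-40,0,0],[1,0,-50,0,0],[1,0,-45,0,0],[1,-1,-20,10,0],[1,0,0,0,0],[1,0,0,0,0]])

```text
time_s: 45.08
eef_pos: [463.1, 272.6, 153.1]
ee_rot: [0.0, 1.0, -0.0, -0.0]
force: [0.6, 0.2, -1.9]
grip_width: 0.68
grip_force: 44.0
```

Run:
```python
from h import *
print(sense()["eef_pos"])
a=imaging.capture("top")[155:245,130:240];b=imaging.capture("side")[180:250,185:260]
f=lambda i:cv2.resize(i,(400,400),interpolation=cv2.INTER_CUBIC)
cv2.imwrite("pics/c10.png",np.hstack([f(a),f(b)]))
```

```text
[463.1 272.6 153.1]
```

View pics/c10.png

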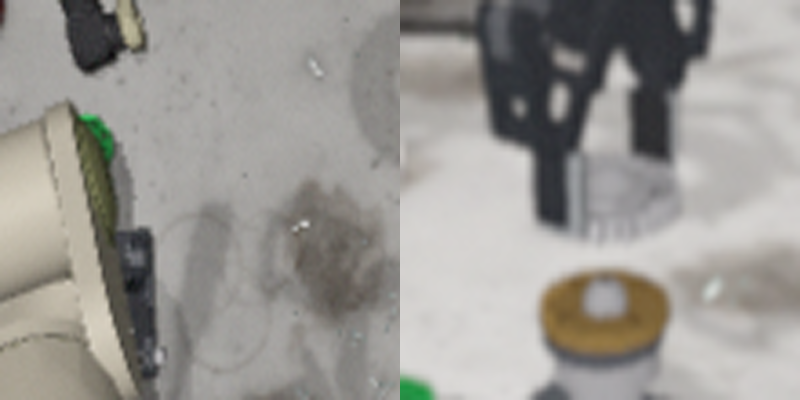

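Call:
apply_moves(commands=[[1,0.2,-1.9,15,0],[1,0,0,10,0],[1,0,0,4,0],[1,0,0,0,0],[1,0,0,0,0],[1,0,0,0,0]])

```text
time_s: 45.92
eef_pos: [463.3, 275.6, 124.6]
ee_rot: [-0.0, 1.0, 0.0, 0.0]
force: [-0.6, -0.3, -2.1]
grip_width: 0.677
grip_force: 44.0
```

Call:
apply_moves(commands=[[1,0,1,4,0],[1,0,0,3,0],[1,0,0,3,0],[1,0,0,1,0],[1,0,0,0,0],[1,0,0,0,0]])

```text
time_s: 46.68
eef_pos: [463.2, 274.6, 113.3]
ee_rot: [-0.0, 1.0, 0.0, 0.0]
force: [0.5, 0.9, -2.6]
grip_width: 0.684
grip_force: 44.0
```

Call:
apply_moves(commands=[[1,0,0,1.2,0],[1,0,0,0,0],[1,0,0,0,0]])

```text
time_s: 47.05
eef_pos: [463.4, 274.7, 112.9]
ee_rot: [-0.0, 1.0, 0.0, 0.0]
force: [-2.9, -0.5, 5.9]
grip_width: 0.679
grip_force: 45.2
```

Call:
apply_moves(commands=[[-0.5,0,0,0,0],[-0.7,0,0,0,0],[-0.88,0,0,0,0],[-0.88,0,0,0,0],[-0.88,0,0,-20,0],[-0.88,0,0,-45,0],[-0.88,-20,30,-40,0],[-0.88,-30,50,0,0],[-0.88,-20,55,0,0],[-0.88,0,55,0,0],[-0.88,0,55,0,0],[-0.88,0,55,0,0],[-0.88,0,0,0,0],[-0.88,0,0,0,0]])

```text
time_s: 48.8
eef_pos: [393.3, -25.2, 217.1]
ee_rot: [-0.0, 1.0, 0.0, -0.0]
force: [0.5, -0.3, 0.6]
grip_width: 0.937
grip_force: 0.0
```

Run:
```python
from h import *
print(sense()["eef_pos"])
f=8
for n,(x0,y0,x1,y1) in (("top",(138,205,170,237)),("side",(205,215,243,247))):
    g=cv2.cvtColor(imaging.capture(n)[y0:y1,x0:x1],cv2.COLOR_BGR2GRAY); g=cv2.resize(g,None,fx=f,fy=f,interpolation=cv2.INTER_CUBIC)
    m=cv2.morphologyEx((g>(170 if n=="top" else 205)).astype(np.uint8),cv2.MORPH_CLOSE,np.ones((15,15)))
    if n=="top": m=cv2.morphologyEx(m,cv2.MORPH_OPEN,np.ones((15,15)))
    c=max(cv2.findContours(m,0,1)[0],key=cv2.contourArea);e=cv2.fitEllipse(cv2.convexHull(c))
    print(n,x0+e[0][0]/f-.5,y0+e[0][1]/f-.5,np.array(e[1])/f,e[2],"expect",proj(n,[463.3,274.4,104]),"tip",plane("top",(x0+e[0][0]/f-.5,y0+e[0][1]/f-.5),104))
```

```text
[393.3 -25.2 217.1]
top 152.31662464141846 219.53501224517822 [20.6 21.7] 103.4979248046875 expect [152.8 219.7] tip [463.8 275.9 104. ]
side 212.57443523406982 228.58102893829346 [30.7 62.9] 64.93878936767578 expect [223.3 227.3] tip [434.   98.2 104. ]
```

```bash
python3 -c "
from rig import ctrl; print(ctrl.finish_job())"
```

```text
the job is handed in; nothing more can be done
None
```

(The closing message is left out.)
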